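# Pop the snap-fit cover off a sample-rack sensor box

### The job

The sensor box with the notch in its front rim needs servicing. Pick up the flat-bladed pry tool, push its blade into the notch under the white snap-fit cover and prise the cover up (with the blade, not with the fingers) until its front end has sprung out above the two side clips. Leave the loosened cover lying on its box, front end up on the clips, and lay the tool down on the bench.

Things in the scene. Friction and masses are not known exactly. Their poses are not given: they have to be found in the camera images.
- sensor_box: Fixed grey box, 100 (x) x 90 (y) x 70 mm high. The other grey box has a screwed lid, no notch or clips: not wanted. Origin: centre of underside; x points from notched front (facing the robot within 20 deg) to back. Notch: gap 34 wide x 12 mm deep in the front rim, open to the front and above, its floor 50 mm above the bench, leaving 16 mm clear under the cover, hollow behind for 70 mm.
- cover: White plate 78 (x) x 66 x 4 mm, 35 g, flush in the box top. Origin: middle of front edge, underside, 66 mm above bench, 12 mm behind the box front; x points back. Two black clips hold its sides 20 mm behind the front edge. About 3-5 N up at the front pops it; the edge must rise about 13 mm, then rests on the clips that high, tilted. Lower the blade a bit before drawing it out: it may drag the cover.
- pry_grip (a point): Centre of the pry tool's handle: black, 70 long x 18 wide x 28 mm high, lying on the bench, with a flat steel blade in front, 50 long x 14 wide x 2 mm thick, width level, at mid-height of the handle (14 mm above the bench); 70 g. x points along the tool to the blade, z up. The like handle with a thin round rod ending in a ball is another tool, not wanted.
- pry_tip (a point): Middle of the end of the pry tool's blade, 85 mm ahead of the handle's centre; axes as for the handle.
Not all that is in view belongs to the job. What is shaped like the sensor_box but blue, green or purple is not meant.

How it is judged:
By the outcome, as a careful person would: the job done as asked, in the order asked, and still so for the second after the job is handed in, with the robot touching nothing.
It also fails if it takes over 54 s, if anything falls off the work surface, if the arm or the gripper's body presses on something with over 40 N, if the wrist force passes 120 N, or if a joint passes its speed limit or range.

### The arm

A 6-joint arm with a two-finger parallel gripper is mounted at the origin on the work surface. World frame = base frame: x ahead of the robot, y to its left, z up, the work surface at z = 0. Lengths are in mm, angles in rad, forces in N, time in s.
With the tool pointing down it reaches from about 350 to 800 mm from the base axis. Payload 7.3 kg.
Tool frame: the origin (TCP) lies midway between the tips of the shut fingers; the grasp point (between the pads) lies manip.grip_point_offset behind it (manip.grip_point_offset is the distance from the TCP to the grasp point, in mm); z points along the fingers, y is the line along which they close (so a half turn about z gives the same grasp; the last joint's range is limited). The gripper opens to 85 mm and grips with 20 to 120 N. Pads are 22 mm wide; open, the fingers measure 114 mm over their backs; the gripper's body (76 mm by 85 mm) begins 54 mm behind the grasp point. The pads swing forward as they close: fully open they stand 13 mm farther back than shut.
Start: joints at [1.114, 0.342, 1.524, -0, 1.275, -0.146], TCP at [160.541, 499.871, 231.322] pointing down, gripper open.
Joint ranges: [-2.53, 2.53], [-0.77, 2.02], [0.04, 2.7], [-1, 4.14], [0.28, 2.66], [-3.11, 3.11]. Speed limits (rad/s): [2.57, 2.57, 3.14, 3.14, 3.14, 3.14].

### API

Orientations are given as a rotation vector (axis times angle).
In Python, from rig import readout, cams, manip gives the robot as it stands.
- The arm moves only by the tool servo_tool, never from a script. Its argument "plan" is a list of rows, each an object of numbers: "x", "y", "z": the shift along the tool's x, y, z as a fraction of full scale; "wx", "wy", "wz": the turn, a rotation vector about the tool's x, y, z as a fraction of full scale; "grip": the closure in counts, from 0 (fully open) to 255 (shut). A call has 1 to 8 rows; each row shifts and turns the commanded pose from where the row before left it, along the tool's axes as they then stand; what a row does not reach is not made up. Full scale, the value 1, is 30 mm for a shift and 0.12 rad for a turn. A row lasts 1/12 s, in which the tool goes at most 41.7 mm and 7.16 degrees, less where a joint would pass 70% of its speed; a pose out of reach is approached as far as the arm can. A call with a number of a shift or a turn outside -1 to 1 is refused whole. A call with a gripper value outside its range is refused whole. The fingers move at their own pace and stop on an object; the grip force is fixed at half the most. Time passes only in rows, so rows that do not move let the fingers close. It gives the time, the measured TCP pose, the force, the opening and the grip force at its end, in the units of the state.
- readout.get_state(): the state, without advancing time (a new reading comes with each control period).
- cams.read_camera(name): name is "scene" or "top"; returns the picture (400x640x3 uint8, red, green, blue); there is no depth.
- cams.camera_model(name): a dict with "K" (3x3 intrinsics, pixels), "camera_from_world" (4x4, takes a point from world to camera coordinates). Camera axes: x right, y down, z forward; pixel columns grow to the right and rows downward; lengths in mm; the calibration is good to about 2 mm. A picture is of the moment at which its call begins. camera_model takes no time and is no camera call.
- manip.sign_off(): hands the job in; it is judged then, once.
The state is a dict: "t": time; "qpos": joint angles; "qvel": joint speeds; "joint_torque": joint torques, N m; "ee_pos": TCP position; "ee_rot": TCP orientation; "contact_force": force on the tool from outside, world axes, zero at the start; "wrist_torque": the same for the moment, N m; "finger_gap": finger opening in mm; "grasp_force": force on a finger pad.
Only numpy, scipy, OpenCV 4.12 (cv2) and the standard library are available. Lean on these libraries where they do the work, as an engineer would, in place of code of your own. Each camera call takes 0.05 s, during which the arm holds its last target. There are 200 camera calls.

## Working session

There is one attempt and no reset: what is moved stays moved. The work goes in short steps, Python scripts to look and compute and a tool call to move; the robot and the scene stay as the last step left them, time stands still between calls to the robot, and variables do not carry over. Pictures are saved under pics/ and viewed, at most 10 in all, crops included, and the job is handed in when it is done.

Besides the shell and the picture viewer there is one more tool, called after "Request:" as a command line: name --argument value ..., lists and objects as JSON in quotes. servo_tool: Moves the arm, as the interface text tells. Its arguments: {"type":"object","properties":{"plan":{"type":"array"}},"required":["plan"]}

```bash
mkdir -p pics; ls; python3 - <<'E'
from rig import readout,cams,manip
import cv2,numpy as np
for n in("scene","top"):
    im=cams.read_camera(n); cv2.imwrite(f"pics/{n}0.png",im[:,:,::-1]); m=cams.camera_model(n)
    print(n,np.round(m["K"],1).tolist(),np.round(m["camera_from_world"],3).tolist())
s=readout.get_state();print({k:np.round(v,3).tolist() for k,v in s.items()},manip.grip_point_offset)
E
```

```text
pics
scene [[450.2, 0.0, 319.4], [0.0, 450.2, 201.5], [0.0, 0.0, 1.0]] [[0.754, 0.657, 0.018, -413.538], [0.464, -0.512, -0.723, -165.549], [-0.466, 0.554, -0.69, 1556.633], [0.0, 0.0, 0.0, 1.0]]
top [[427.5, 0.0, 324.6], [0.0, 427.5, 199.4], [0.0, 0.0, 1.0]] [[-0.027, -1.0, 0.003, 35.819], [-0.98, 0.026, -0.199, 534.689], [0.199, -0.008, -0.98, 976.419], [0.0, 0.0, 0.0, 1.0]]
{'t': 0.1, 'qpos': [1.114, 0.343, 1.525, 0.0, 1.275, -0.146], 'qvel': [0.0, 0.001, -0.002, -0.0, 0.001, 0.001], 'joint_torque': [0.001, -43.444, -24.649, -0.0, 0.005, -0.0], 'ee_pos': [160.368, 499.533, 230.69], 'ee_rot': [-0.486, -3.103, 0.002], 'contact_force': [0.432, -0.241, -0.462], 'wrist_torque': [-0.043, 0.016, 0.003], 'grasp_force': 0.0, 'finger_gap': 85.519} 18.700000000000003
```

View pics/scene0.png

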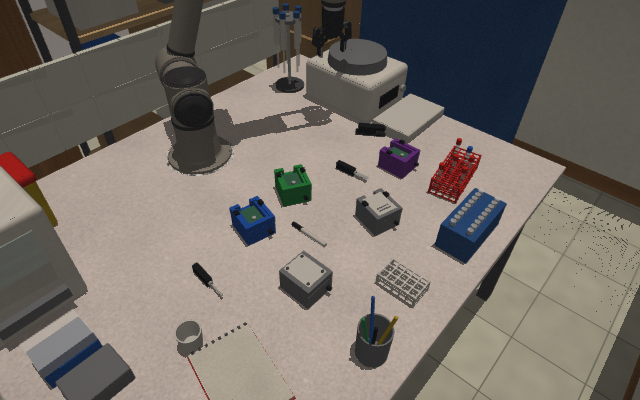

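View pics/top0.png

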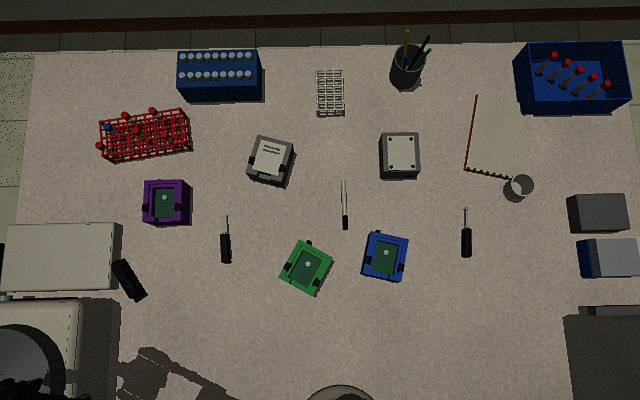

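The notched box is at top (271,160) and scene (379,211). The tool candidates are at top (225,240) and (466,235), so I'll zoom in on those.

```bash
python3 - <<'E'
import cv2,numpy as np
t=cv2.imread("pics/top0.png");s=cv2.imread("pics/scene0.png")
def c(i,x,y,w=50,h=36):return cv2.resize(i[y-h:y+h,x-w:x+w],(400,288),interpolation=cv2.INTER_CUBIC)
cv2.imwrite("pics/z1.png",np.vstack([np.hstack([c(t,225,240),c(t,466,235)]),np.hstack([c(t,271,160),c(s,379,211)])]))
cv2.imwrite("pics/z2.png",np.vstack([np.hstack([c(s,350,172),c(s,206,280)]),np.hstack([c(t,345,205),c(s,370,130)])]))
E
```

```text
(no output)
```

View pics/z1.png

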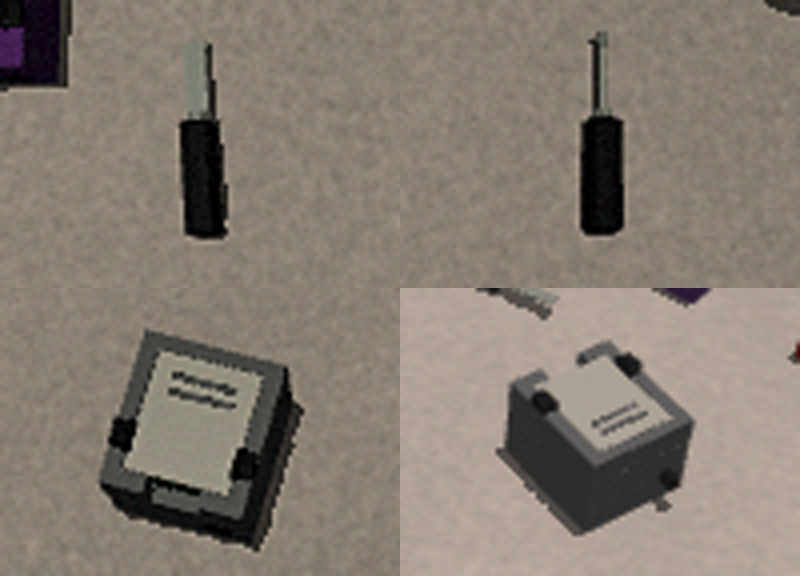

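View pics/z2.png

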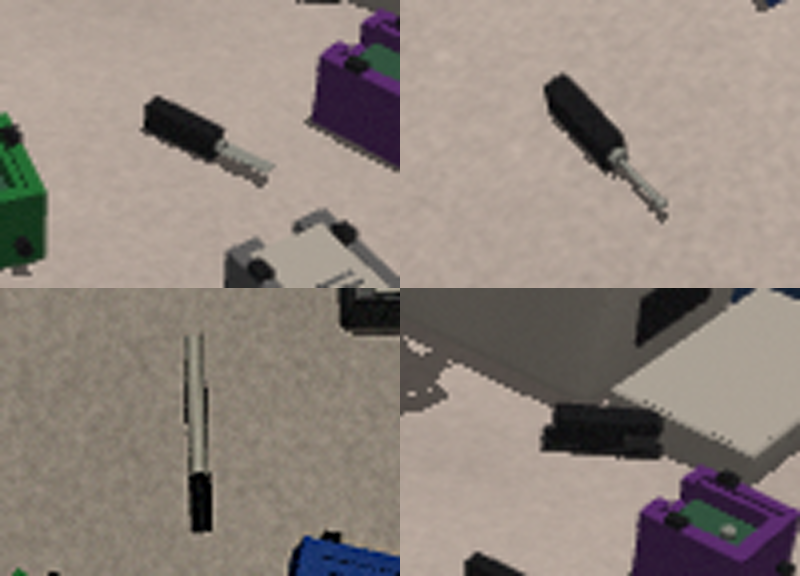

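The pry tool is at top (225,240), with a flat wide blade ahead of the handle. The tool at (466,235) has the ball on a rod. The target box is at top (271,160) with its notch at about (269,179), facing the robot. Next I measure these.

```bash
cat >h.py <<'E'
import numpy as np,cv2
from rig import readout,cams,manip
from scipy.spatial.transform import Rotation as R
def cam(n):
    m=cams.camera_model(n);T=np.array(m["camera_from_world"]);return np.array(m["K"]),T[:3,:3],T[:3,3]
def ray(n,px,z):
    K,r,t=cam(n);px=np.atleast_2d(px).astype(float)
    d=(np.linalg.inv(K)@np.c_[px,np.ones(len(px))].T).T@r;c=-r.T@t
    return c+d*((z-c[2])/d[:,2])[:,None]
def proj(n,P):
    K,r,t=cam(n);q=(np.atleast_2d(P)@r.T+t)@K.T;return q[:,:2]/q[:,2:]
def blob(mask,x,y,w,h):
    m=np.zeros(mask.shape,np.uint8);m[y-h:y+h,x-w:x+w]=mask[y-h:y+h,x-w:x+w]
    k,l,s,c=cv2.connectedComponentsWithStats(m)
    i=1+np.argmax(s[1:,4]);v,u=np.nonzero(l==i);return np.c_[u,v]
def fit(n,p,z):
    w=ray(n,p,z)[:,:2];q=w.astype(np.float32);(c,s,a)=cv2.minAreaRect(q)
    ev=np.linalg.svd(w-w.mean(0),full_matrices=False)[2][0];return len(p),w.mean(0).round(1),np.round(c,1),np.round(s,1),round(a,1),np.degrees(np.arctan2(ev[1],ev[0])).round(2)
E
python3 - <<'E'
from h import *
t=cv2.imread("pics/top0.png").astype(int);s=cv2.imread("pics/scene0.png").astype(int)
for n in("top","scene"):
    K,r,tt=cam(n);print(n,"cam",(-r.T@tt).round())
print("px vals top blade",t[222,224],t[225,223],"bench",t[222,215],"cover",t[155,268],"rim",t[160,291-9],"scene cover",s[211,379],"bench",s[225,340],"blade",s[176,352])
print("cover top",fit("top",blob((t.min(2)>150).astype(np.uint8),271,160,30,30),70))
for th in(110,130,150):
  print(th,"cover top",fit("top",blob((t.min(2)>th).astype(np.uint8),269,157,18,18),70))
for n,i,x,y in(("top",t,225,245),("scene",s,348,170)):
    print(n,"handle",fit(n,blob((i.max(2)<45).astype(np.uint8),x,y,22,25),28))
    print(n,"chroma map");
d=t[210:236,216:234];print((d[:,:,2]-d[:,:,0]))
print(d.max(2))
E
```

```text
top cam [ 331.   30. 1063.]
scene cam [1114. -675.  962.]
px vals top blade [113 128 123] [114 129 123] bench [121 136 145] cover [128 144 147] rim [118 130 133] scene cover [110 115 121] bench [154 165 181] blade [63 65 72]Traceback (most recent call last):
  File "<stdin>", line 6, in <module>
  File "h.py", line 15, in blob
    i=1+np.argmax(s[1:,4]);v,u=np.nonzero(l==i);return np.c_[u,v]
        ~~~~~~~~~^^^^^^^^^
    return _wrapfunc(a, 'argmax', axis=axis, out=out, **kwds)
    return bound(*args, **kwds)
ValueError: attempt to get argmax of an empty sequence
```

```bash
python3 - <<'E'
from h import *
t=cv2.imread("pics/top0.png").astype(int);s=cv2.imread("pics/scene0.png").astype(int)
for th in(105,112,120):
  print(th,"cover top",fit("top",blob((t.min(2)>th).astype(np.uint8),269,157,20,22),70))
for n,i,x,y in(("top",t,225,245),("scene",s,346,170)):
    print(n,"handle",fit(n,blob((i.max(2)<40).astype(np.uint8),x,y,22,25),28))
d=t[210:236,216:234];print((d[:,:,2]-d[:,:,0]))
print(d.max(2))
for z,p in((70,[(261,140),(287.2,146),(279.2,175.8),(252.2,169)]),(15,[(224.2,214.2),(225.2,233)]),(28,[(225,234),(226,262.5)])):print(z,ray("top",p,z).round(1).tolist())
E
```

```text
105 cover top (736, array([638.6, 153.8]), array([640.6, 153.3]), array([65.8, 77. ]), 73.4, np.float64(160.54))
112 cover top (721, array([638.3, 154. ]), array([640.7, 153.3]), array([65.8, 76.8]), 73.4, np.float64(161.83))
120 cover top (713, array([638.2, 154.2]), array([640.6, 152.9]), array([64.6, 76.8]), 73.4, np.float64(162.52))
top handle (286, array([427.2, 264. ]), array([427.7, 263.2]), array([69.6, 25.4]), 4.4, np.float64(-174.84))
scene handle (159, array([439.8, 251.9]), array([441.2, 252.5]), array([79.9, 37.9]), 3.1, np.float64(-8.31))
[[21 24 24 23 24 24 25 26 21 25 23 24 22 22 24 24 20 24]
 [26 23 23 26 23 23 23 21 23 26 23 22 21 25 22 21 21 25]
 [25 25 24 23 23 24 24 23 24 22 23 22 22 21 21 21 21 26]
 [23 23 25 24 25 21 23 23 26 24 24 22 22 25 26 21 21 23]
 [21 24 23 25 25 22 16 16 15 20 18 25 24 22 19 23 26 24]
 [24 22 21 23 17  9  9  6  7 12 14  6 22 27 25 24 22 23]
 [25 19 24 23 16  9  8  9  9 10  6  2 21 21 22 22 24 21]
 [24 21 22 26 18 13  8 13  7  9  7  4 23 21 23 24 24 24]
 [27 19 19 28 23  8  8  8  9  7 10  6 26 25 24 24 21 27]
 [23 27 24 26 22  9  8  9 10
[... 2380 characters left out ...]
 140 144 134 131 128 131 135 140  42  31 148 144 144 142 138]
 [147 144 139 147 141 132 130 131 127 137 143  46  38 146 144 148 143 142]
 [149 149 147 142 142 140 129 128 130 116 115  45  38 144 149 144 152 144]
 [145 149 143 146 143 144  87 122 116  84  65  66  37 150 145 145 148 142]
 [140 144 148 140 140 142  93 110 128  65  72  64  44 140 133 140 145 143]
 [146 138 140 145  60  21   0   0   0   9   5   0  42  32 130 141 141 138]
 [142 147 147 112   6   8  16  17  22  22   6   4   0  42 145 138 136 134]]
70 [[684.0, 172.3, 70.0], [667.0, 108.7, 70.0], [592.7, 128.6, 70.0], [611.3, 193.3, 70.0]]
15 [[512.5, 271.1, 15.0], [465.5, 267.7, 15.0]]
28 [[461.4, 265.2, 28.0], [392.7, 261.5, 28.0]]
```

```bash
cat >>h.py <<'E'
def pose(yaw,pitch=0):
    "tool rotation when the pry tool axis points at yaw deg (tool x is opposite to it)"
    c,s=np.cos(np.radians(yaw)),np.sin(np.radians(yaw))
    return R.from_matrix(np.array([[-c,s,0],[-s,-c,0],[0,0,1]])@np.diag([1,-1,-1]))
def need(p=None,yaw=None):
    s=readout.get_state();r=R.from_rotvec(s["ee_rot"])
    if yaw is not None:
        t=pose(yaw);print("turn units",((r.inv()*t).as_rotvec()/.12).round(3));r=t
    if p is not None:print("shift units",(r.inv().apply(np.array(p)-s["ee_pos"])/30).round(3))
E
python3 -c "
from h import *
need([439.5,267.9,120],4.3)"
```

```text
turn units [-0.011 -0.004 -3.215]
shift units [-8.699 -8.397  3.69 ]
```

Request:
servo_tool --plan '[{"wz": -0.8, "grip": 0}, {"wz": -0.8}, {"wz": -0.8}, {"wz": -0.81}, {"x": -0.7, "y": -0.7}, {"x": -0.8, "y": -0.8}, {"x": -0.8, "y": -0.8}, {"x": -0.8, "y": -0.8}]'

```text
validation failed for argument at $.pl...
```

Request:
servo_tool --plan '[{"x": -0.8, "y": -0.8}, {"x": -0.8, "y": -0.8}, {"x": -0.8, "y": -0.8}, {"x": -0.8, "y": -0.8, "z": 0.5}, {"x": -0.8, "y": -0.8, "z": 0.5}, {"x": -0.8, "y": -0.7, "z": 0.5}, {"x": -0.8, "y": -0.4, "z": 0.5}, {"z": 0.5}]'

```text
validation failed for argument at $.pl...
```

```bash
python3 -c "
from h import *
need([439.5,267.9,60],4.3)
print(readout.get_state()['ee_pos'])"
```

```text
turn units [-0.011 -0.004 -3.215]
shift units [-8.699 -8.397  5.69 ]
[160.36774907 499.53290843 230.68962569]
```

Every row probably needs all seven fields.

Request:
servo_tool --plan '[{"x": 0, "y": 0, "z": 0, "wx": 0, "wy": 0, "wz": -0.8, "grip": 0}, {"x": 0, "y": 0, "z": 0, "wx": 0, "wy": 0, "wz": -0.8, "grip": 0}, {"x": 0, "y": 0, "z": 0, "wx": 0, "wy": 0, "wz": -0.8, "grip": 0}, {"x": 0, "y": 0, "z": 0, "wx": 0, "wy": 0, "wz": -0.81, "grip": 0}, {"x": -0.7, "y": -0.7, "z": 0, "wx": 0, "wy": 0, "wz": 0, "grip": 0}, {"x": -0.8, "y": -0.8, "z": 0, "wx": 0, "wy": 0, "wz": 0, "grip": 0}, {"x": -0.8, "y": -0.8, "z": 0, "wx": 0, "wy": 0, "wz": 0, "grip": 0}, {"x": -0.8, "y": -0.8, "z": 0, "wx": 0, "wy": 0, "wz": 0, "grip": 0}]'

```text
t: 0.77
ee_pos: [260.7, 412.9, 230.9]
ee_rot: [0.119, -3.139, 0.001]
contact_force: [1.2, 0.2, -0.8]
finger_gap: 85.3
grasp_force: 0.0
```

Request:
servo_tool --plan '[{"x": -0.8, "y": -0.8, "z": 0, "wx": 0, "wy": 0, "wz": 0, "grip": 0}, {"x": -0.8, "y": -0.8, "z": 0, "wx": 0, "wy": 0, "wz": 0, "grip": 0}, {"x": -0.8, "y": -0.8, "z": 0, "wx": 0, "wy": 0, "wz": 0, "grip": 0}, {"x": -0.8, "y": -0.8, "z": 0.5, "wx": 0, "wy": 0, "wz": 0, "grip": 0}, {"x": -0.8, "y": -0.8, "z": 0.5, "wx": 0, "wy": 0, "wz": 0, "grip": 0}, {"x": -0.8, "y": -0.7, "z": 0.5, "wx": 0, "wy": 0, "wz": 0, "grip": 0}, {"x": -0.8, "y": -0.4, "z": 0.5, "wx": 0, "wy": 0, "wz": 0, "grip": 0}, {"x": 0, "y": 0, "z": 0.5, "wx": 0, "wy": 0, "wz": 0, "grip": 0}]'

```text
t: 1.43
ee_pos: [443.2, 271.6, 155.4]
ee_rot: [-0.111, 3.137, -0.0]
contact_force: [-0.7, 0.3, -0.2]
finger_gap: 84.9
grasp_force: 0.0
```

```bash
python3 -c "
from h import *
need([439.5,267.9,60],4.3)
print(readout.get_state()['ee_pos'])"
```

```text
turn units [-0.003  0.02  -0.038]
shift units [ 0.132 -0.113  3.18 ]
[443.18050539 271.58460588 155.38967029]
```

Request:
servo_tool --plan '[{"x": 0.13, "y": -0.11, "z": 0.6, "wx": 0, "wy": 0, "wz": -0.04, "grip": 0}, {"x": 0, "y": 0, "z": 0.8, "wx": 0, "wy": 0, "wz": 0, "grip": 0}, {"x": 0, "y": 0, "z": 0.8, "wx": 0, "wy": 0, "wz": 0, "grip": 0}, {"x": 0, "y": 0, "z": 0.8, "wx": 0, "wy": 0, "wz": 0, "grip": 0}, {"x": 0, "y": 0, "z": 0, "wx": 0, "wy": 0, "wz": 0, "grip": 0}, {"x": 0, "y": 0, "z": 0, "wx": 0, "wy": 0, "wz": 0, "grip": 0}]'

```text
t: 1.93
ee_pos: [434.7, 270.0, 65.5]
ee_rot: [0.124, -3.136, 0.002]
contact_force: [0.6, -0.7, 0.6]
finger_gap: 85.5
grasp_force: 0.0
```

```bash
python3 -c "
from h import *
need([439.5,267.9,4],4.3)
for n in('top','scene'):
    im=cams.read_camera(n)[:,:,::-1];x,y=(225,235) if n=='top' else (350,165)
    cv2.imwrite(f'pics/{n}1.png',im); c=cv2.resize(im[y-36:y+36,x-50:x+50],(400,288),interpolation=cv2.INTER_CUBIC); a=c if n=='top' else np.hstack([a,c])
cv2.imwrite('pics/z3.png',a)"
```

```text
turn units [-0.008 -0.025  0.035]
shift units [-0.155 -0.083  2.051]
```

View pics/z3.png

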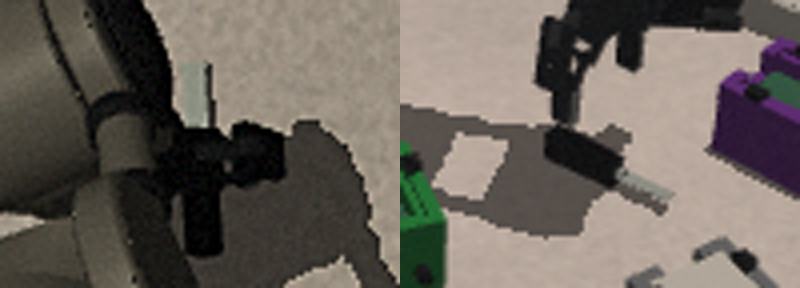

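The open fingers straddle the handle; the blade tip is still at top (224,214) and the tool hasn't moved. I descend and close.

Request:
servo_tool --plan '[{"x": -0.15, "y": -0.08, "z": 0.5, "wx": 0, "wy": 0, "wz": 0.03, "grip": 0}, {"x": 0, "y": 0, "z": 0.5, "wx": 0, "wy": 0, "wz": 0, "grip": 0}, {"x": 0, "y": 0, "z": 0.5, "wx": 0, "wy": 0, "wz": 0, "grip": 0}, {"x": 0, "y": 0, "z": 0.3, "wx": 0, "wy": 0, "wz": 0, "grip": 0}, {"x": 0, "y": 0, "z": 0.2, "wx": 0, "wy": 0, "wz": 0, "grip": 0}, {"x": 0, "y": 0, "z": 0, "wx": 0, "wy": 0, "wz": 0, "grip": 0}, {"x": 0, "y": 0, "z": 0, "wx": 0, "wy": 0, "wz": 0, "grip": 60}, {"x": 0, "y": 0, "z": 0, "wx": 0, "wy": 0, "wz": 0, "grip": 120}]'

```text
t: 2.7
ee_pos: [440.8, 268.7, 7.2]
ee_rot: [-0.119, 3.138, 0.001]
contact_force: [0.1, -0.1, -0.1]
finger_gap: 64.1
grasp_force: 0.0
```

Request:
servo_tool --plan '[{"x": 0, "y": 0, "z": 0, "wx": 0, "wy": 0, "wz": 0, "grip": 160}, {"x": 0, "y": 0, "z": 0, "wx": 0, "wy": 0, "wz": 0, "grip": 200}, {"x": 0, "y": 0, "z": 0, "wx": 0, "wy": 0, "wz": 0, "grip": 255}, {"x": 0, "y": 0, "z": 0, "wx": 0, "wy": 0, "wz": 0, "grip": 255}, {"x": 0, "y": 0, "z": 0, "wx": 0, "wy": 0, "wz": 0, "grip": 255}, {"x": 0, "y": 0, "z": 0, "wx": 0, "wy": 0, "wz": 0, "grip": 255}, {"x": 0, "y": 0, "z": 0, "wx": 0, "wy": 0, "wz": 0, "grip": 255}, {"x": 0, "y": 0, "z": 0, "wx": 0, "wy": 0, "wz": 0, "grip": 255}]'

```text
t: 3.37
ee_pos: [440.5, 268.5, 6.8]
ee_rot: [-0.119, 3.138, 0.001]
contact_force: [0.1, 0.0, 6.3]
finger_gap: 16.7
grasp_force: 59.2
```

Request:
servo_tool --plan '[{"x": 0, "y": 0, "z": -0.3, "wx": 0, "wy": 0, "wz": 0, "grip": 255}, {"x": 0, "y": 0, "z": -0.6, "wx": 0, "wy": 0, "wz": 0, "grip": 255}, {"x": 0, "y": 0, "z": -0.8, "wx": 0, "wy": 0, "wz": 0, "grip": 255}, {"x": 0, "y": 0, "z": -0.8, "wx": 0, "wy": 0, "wz": 0, "grip": 255}, {"x": 0, "y": 0, "z": -0.6, "wx": 0, "wy": 0, "wz": 0.5, "grip": 255}, {"x": 0, "y": 0, "z": 0, "wx": 0, "wy": 0, "wz": 0.8, "grip": 255}, {"x": 0, "y": 0, "z": 0, "wx": 0, "wy": 0, "wz": 0.8, "grip": 255}, {"x": 0, "y": 0, "z": 0, "wx": 0, "wy": 0, "wz": 0.8, "grip": 255}]'

```text
t: 4.03
ee_pos: [440.1, 268.3, 100.1]
ee_rot: [0.434, 3.111, 0.001]
contact_force: [-0.3, -1.1, -1.2]
finger_gap: 16.5
grasp_force: 58.5
```

```bash
python3 -c "
from h import *
need([490,195.5,80],-16)"
```

```text
turn units [0.004 0.005 0.018]
shift units [-2.269 -1.875  0.671]
```

Request:
servo_tool --plan '[{"x": -0.4, "y": -0.4, "z": 0.1, "wx": 0, "wy": 0, "wz": 0, "grip": 255}, {"x": -0.5, "y": -0.4, "z": 0.2, "wx": 0, "wy": 0, "wz": 0, "grip": 255}, {"x": -0.5, "y": -0.4, "z": 0.2, "wx": 0, "wy": 0, "wz": 0, "grip": 255}, {"x": -0.5, "y": -0.4, "z": 0.17, "wx": 0, "wy": 0, "wz": 0, "grip": 255}, {"x": -0.37, "y": -0.27, "z": 0, "wx": 0, "wy": 0, "wz": 0, "grip": 255}, {"x": 0, "y": 0, "z": 0, "wx": 0, "wy": 0, "wz": 0, "grip": 255}, {"x": 0, "y": 0, "z": 0, "wx": 0, "wy": 0, "wz": 0, "grip": 255}]'

```text
t: 4.62
ee_pos: [490.8, 195.7, 79.5]
ee_rot: [-0.429, -3.112, -0.0]
contact_force: [0.6, 0.3, -0.3]
finger_gap: 16.5
grasp_force: 58.6
```

```bash
python3 -c "
from h import *
need([490,195.5,80],-16)
c=np.array([602.5,163.2,66]);u=np.array([.961,-.276,0]);s0=readout.get_state()['ee_pos']
for n in('top','scene'):
    im=cams.read_camera(n)[:,:,::-1].copy();x,y=(262,185) if n=='top' else (365,190)
    print(n,'exp tip',proj(n,s0+72*u+[0,0,7.2]),'cover front',proj(n,c))
    cv2.imwrite(f'pics/{n}2.png',im); z=cv2.resize(im[y-50:y+50,x-40:x+40],(400,500),interpolation=cv2.INTER_CUBIC); a=z if n=='top' else np.hstack([a,z])
cv2.imwrite('pics/z4.png',a)"
```

```text
turn units [ 0.002 -0.002  0.044]
shift units [ 0.025 -0.013 -0.017]
top exp tip [[258.38818413 188.05016656]] cover front [[264.96022281 172.66883808]]
scene exp tip [[361.84726442 181.72240751]] cover front [[370.20546684 195.54778159]]
```

View pics/z4.png

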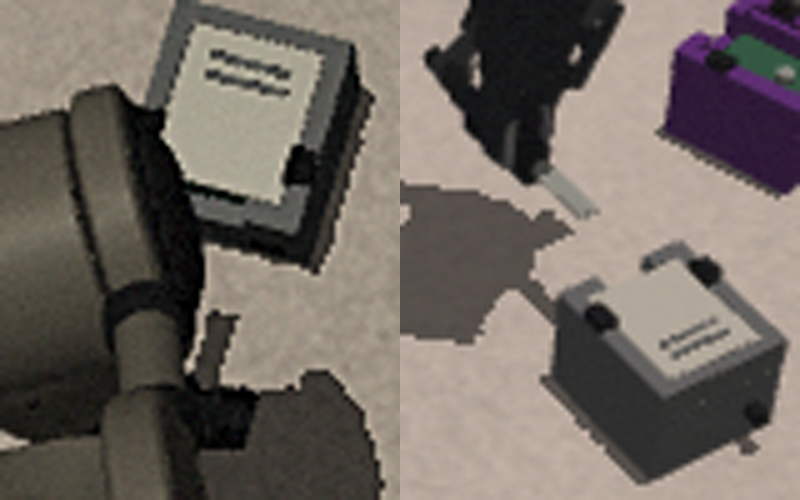

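```bash
python3 -c "
from h import *
c=np.array([602.5,163.2,70]);u=np.array([.961,-.276,0]);v=np.array([.276,.961,0])
for k in(0,-12):
  for w in(-17,0,17):print(k,w,((proj('scene',c+k*u+w*v)[0]+.4-[325,140])*5+[400,0]).round(),((proj('top',c+k*u+w*v)[0]+.4-[222,135])*5).round())
b=c-12*u; tip=b-20*u; 
need([*(tip-72*u)[:2],51],-16)"
```

```text
0 -17 [606. 285.] [250. 197.]
0 0 [629. 275.] [216. 188.]
0 17 [652. 264.] [182. 180.]
-12 -17 [593. 273.] [243. 220.]
-12 0 [616. 263.] [209. 212.]
-12 17 [639. 253.] [175. 203.]
turn units [ 0.002 -0.002  0.059]
shift units [-0.437 -0.034  0.951]
```

The tip at scene (362,182) matches the prediction (361.8,181.7). The notch also matches in both views, so I go down and insert.

Request:
servo_tool --plan '[{"x": -0.2, "y": -0.03, "z": 0.4, "wx": 0, "wy": 0, "wz": 0.05, "grip": 255}, {"x": -0.24, "y": 0, "z": 0.45, "wx": 0, "wy": 0, "wz": 0, "grip": 255}, {"x": 0, "y": 0, "z": 0.1, "wx": 0, "wy": 0, "wz": 0, "grip": 255}, {"x": 0, "y": 0, "z": 0, "wx": 0, "wy": 0, "wz": 0, "grip": 255}, {"x": 0, "y": 0, "z": 0, "wx": 0, "wy": 0, "wz": 0, "grip": 255}, {"x": 0, "y": 0, "z": 0, "wx": 0, "wy": 0, "wz": 0, "grip": 255}]'

```text
t: 5.22
ee_pos: [503.0, 191.9, 51.0]
ee_rot: [0.435, 3.111, 0.0]
contact_force: [0.2, 0.7, 0.0]
finger_gap: 16.8
grasp_force: 58.6
```

Request:
servo_tool --plan '[{"x": -0.2, "y": 0, "z": 0, "wx": 0, "wy": 0, "wz": 0, "grip": 255}, {"x": -0.2, "y": 0, "z": 0, "wx": 0, "wy": 0, "wz": 0, "grip": 255}, {"x": -0.2, "y": 0, "z": 0, "wx": 0, "wy": 0, "wz": 0, "grip": 255}, {"x": -0.2, "y": 0, "z": 0, "wx": 0, "wy": 0, "wz": 0, "grip": 255}, {"x": 0, "y": 0, "z": 0, "wx": 0, "wy": 0, "wz": 0, "grip": 255}, {"x": 0, "y": 0, "z": 0, "wx": 0, "wy": 0, "wz": 0, "grip": 255}]'

```text
t: 5.72
ee_pos: [526.5, 184.7, 50.6]
ee_rot: [0.437, 3.111, 0.0]
contact_force: [0.1, 0.0, -1.1]
finger_gap: 16.8
grasp_force: 58.6
```

```bash
python3 -c "
from h import *
c=np.array([602.5,163.2,70]);u=np.array([.961,-.276,0])
need([*(c-59*u)[:2],51],-16)
s=readout.get_state();print(s['contact_force'],s['wrist_torque'])"
```

```text
turn units [0.001 0.    0.002]
shift units [-0.665  0.01  -0.012]
[ 0.08783495  0.03862698 -1.05591759] [ 0.01158907 -0.02097919 -0.00820409]
```

Request:
servo_tool --plan '[{"x": -0.2, "y": 0, "z": 0, "wx": 0, "wy": 0, "wz": 0, "grip": 255}, {"x": -0.2, "y": 0, "z": 0, "wx": 0, "wy": 0, "wz": 0, "grip": 255}, {"x": -0.2, "y": 0, "z": 0, "wx": 0, "wy": 0, "wz": 0, "grip": 255}, {"x": -0.08, "y": 0, "z": 0, "wx": 0, "wy": 0, "wz": 0, "grip": 255}, {"x": 0, "y": 0, "z": 0, "wx": 0, "wy": 0, "wz": 0, "grip": 255}, {"x": 0, "y": 0, "z": 0, "wx": 0, "wy": 0, "wz": 0, "grip": 255}]'

```text
t: 6.22
ee_pos: [545.8, 179.2, 50.5]
ee_rot: [-0.436, -3.111, -0.0]
contact_force: [-0.5, -0.2, -0.4]
finger_gap: 17.0
grasp_force: 58.6
```

Request:
servo_tool --plan '[{"x": 0, "y": 0, "z": -0.1, "wx": 0, "wy": 0, "wz": 0, "grip": 255}, {"x": 0, "y": 0, "z": -0.1, "wx": 0, "wy": 0, "wz": 0, "grip": 255}, {"x": 0, "y": 0, "z": -0.05, "wx": 0, "wy": 0, "wz": 0, "grip": 255}, {"x": 0, "y": 0, "z": -0.05, "wx": 0, "wy": 0, "wz": 0, "grip": 255}, {"x": 0, "y": 0, "z": 0, "wx": 0, "wy": 0, "wz": 0, "grip": 255}, {"x": 0, "y": 0, "z": 0, "wx": 0, "wy": 0, "wz": 0, "grip": 255}]'

```text
t: 6.72
ee_pos: [545.4, 179.3, 59.4]
ee_rot: [-0.436, -3.11, 0.0]
contact_force: [1.4, 0.4, -4.5]
finger_gap: 16.9
grasp_force: 58.9
```

Request:
servo_tool --plan '[{"x": 0, "y": 0, "z": -0.05, "wx": 0, "wy": 0, "wz": 0, "grip": 255}, {"x": 0, "y": 0, "z": -0.05, "wx": 0, "wy": 0, "wz": 0, "grip": 255}, {"x": 0, "y": 0, "z": 0, "wx": 0, "wy": 0, "wz": 0, "grip": 255}, {"x": 0, "y": 0, "z": 0, "wx": 0, "wy": 0, "wz": 0, "grip": 255}]'

```text
t: 7.05
ee_pos: [545.9, 179.4, 63.1]
ee_rot: [0.436, 3.111, 0.0]
contact_force: [-0.8, 0.9, -2.1]
finger_gap: 17.2
grasp_force: 59.3
```

Request:
servo_tool --plan '[{"x": 0, "y": 0, "z": -0.1, "wx": 0, "wy": 0, "wz": 0, "grip": 255}, {"x": 0, "y": 0, "z": -0.1, "wx": 0, "wy": 0, "wz": 0, "grip": 255}, {"x": 0, "y": 0, "z": -0.1, "wx": 0, "wy": 0, "wz": 0, "grip": 255}, {"x": 0, "y": 0, "z": 0, "wx": 0, "wy": 0, "wz": 0, "grip": 255}, {"x": 0, "y": 0, "z": 0, "wx": 0, "wy": 0, "wz": 0, "grip": 255}]'

```text
t: 7.47
ee_pos: [546.2, 179.4, 72.3]
ee_rot: [0.436, 3.11, 0.001]
contact_force: [0.0, 0.2, -0.7]
finger_gap: 16.6
grasp_force: 59.5
```

```bash
python3 -c "
from h import *
s=readout.get_state();print(s['contact_force'],s['wrist_torque'])
for n in('top','scene'):
    im=cams.read_camera(n)[:,:,::-1].copy();x,y=(270,165) if n=='top' else (372,200)
    cv2.imwrite(f'pics/{n}3.png',im); z=cv2.resize(im[y-50:y+50,x-40:x+40],(400,500),interpolation=cv2.INTER_CUBIC); a=z if n=='top' else np.hstack([a,z])
cv2.imwrite('pics/z5.png',a)"
```

```text
[ 0.04968299  0.24922992 -0.68943243] [-0.0078513  -0.0341705  -0.01556884]
```

View pics/z5.png

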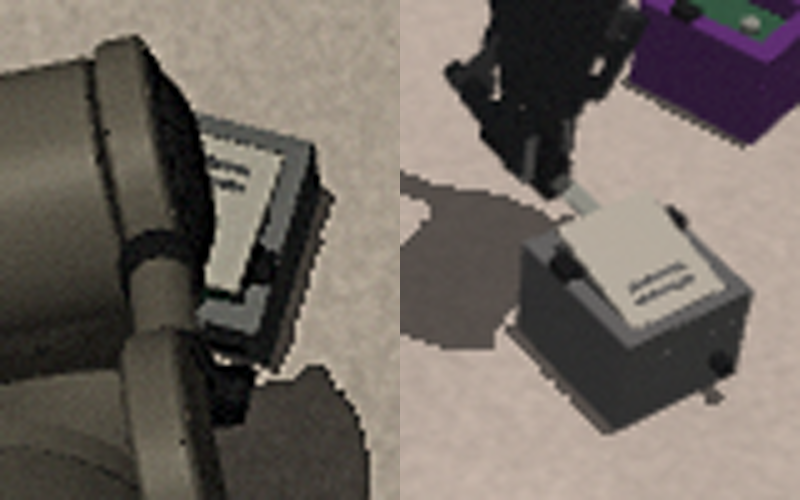

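The cover is tilted up on the blade, its front at scene (375,192) clear of the clips. I lower the blade and check that the cover stays up.

Request:
servo_tool --plan '[{"x": 0, "y": 0, "z": 0.08, "wx": 0, "wy": 0, "wz": 0, "grip": 255}, {"x": 0, "y": 0, "z": 0.1, "wx": 0, "wy": 0, "wz": 0, "grip": 255}, {"x": 0, "y": 0, "z": 0.1, "wx": 0, "wy": 0, "wz": 0, "grip": 255}, {"x": 0, "y": 0, "z": 0.1, "wx": 0, "wy": 0, "wz": 0, "grip": 255}, {"x": 0, "y": 0, "z": 0.1, "wx": 0, "wy": 0, "wz": 0, "grip": 255}, {"x": 0, "y": 0, "z": 0, "wx": 0, "wy": 0, "wz": 0, "grip": 255}, {"x": 0, "y": 0, "z": 0, "wx": 0, "wy": 0, "wz": 0, "grip": 255}]'

```text
t: 8.15
ee_pos: [545.6, 179.3, 57.0]
ee_rot: [-0.436, -3.111, 0.0]
contact_force: [0.9, -0.4, -1.3]
finger_gap: 16.6
grasp_force: 59.5
```

```bash
python3 -c "
from h import *
s=readout.get_state();print(s['contact_force'],s['wrist_torque'])
x,y=372,200
im=cams.read_camera('scene')[:,:,::-1].copy();cv2.imwrite('pics/scene4.png',im)
f=lambda i:cv2.resize(i[y-50:y+50,x-40:x+40],(400,500),interpolation=cv2.INTER_CUBIC)
cv2.imwrite('pics/z6.png',np.hstack([f(cv2.imread('pics/scene3.png')),f(im)]))"
```

```text
[ 0.94545545 -0.39287974 -1.32350716] [-0.01756341  0.04118297 -0.01083971]
```

View pics/z6.png

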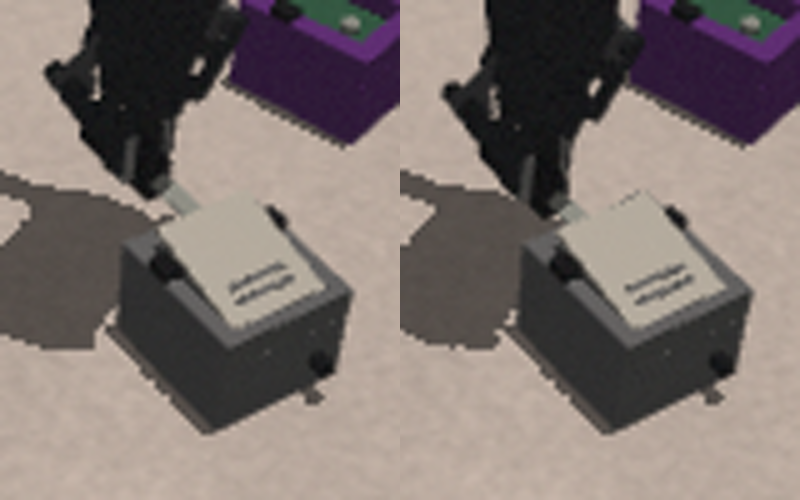

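The cover rests on the clips with its front end up (scene (378,190)), unchanged after lowering. Now I draw the blade out.

Request:
servo_tool --plan '[{"x": 0.15, "y": 0, "z": 0, "wx": 0, "wy": 0, "wz": 0, "grip": 255}, {"x": 0.2, "y": 0, "z": 0, "wx": 0, "wy": 0, "wz": 0, "grip": 255}, {"x": 0.3, "y": 0, "z": 0, "wx": 0, "wy": 0, "wz": 0, "grip": 255}, {"x": 0.4, "y": 0, "z": 0, "wx": 0, "wy": 0, "wz": 0, "grip": 255}, {"x": 0.6, "y": 0, "z": 0, "wx": 0, "wy": 0, "wz": 0, "grip": 255}, {"x": 0.7, "y": 0.2, "z": 0, "wx": 0, "wy": 0, "wz": 0, "grip": 255}, {"x": 0.6, "y": 0.5, "z": 0, "wx": 0, "wy": 0, "wz": 0, "grip": 255}, {"x": 0.3, "y": 0.3, "z": 0, "wx": 0, "wy": 0, "wz": 0, "grip": 255}]'

```text
t: 8.87
ee_pos: [457.7, 236.1, 57.5]
ee_rot: [-0.435, -3.11, 0.0]
contact_force: [0.2, -0.3, -0.8]
finger_gap: 16.9
grasp_force: 59.5
```

Request:
servo_tool --plan '[{"x": 0, "y": 0, "z": 0.3, "wx": 0, "wy": 0, "wz": 0, "grip": 255}, {"x": 0, "y": 0, "z": 0.4, "wx": 0, "wy": 0, "wz": 0, "grip": 255}, {"x": 0, "y": 0, "z": 0.4, "wx": 0, "wy": 0, "wz": 0, "grip": 255}, {"x": 0, "y": 0, "z": 0.2, "wx": 0, "wy": 0, "wz": 0, "grip": 255}, {"x": 0, "y": 0, "z": 0.1, "wx": 0, "wy": 0, "wz": 0, "grip": 255}, {"x": 0, "y": 0, "z": 0, "wx": 0, "wy": 0, "wz": 0, "grip": 255}, {"x": 0, "y": 0, "z": 0, "wx": 0, "wy": 0, "wz": 0, "grip": 255}]'

```text
t: 9.45
ee_pos: [460.7, 234.9, 15.4]
ee_rot: [0.436, 3.111, 0.0]
contact_force: [0.0, 0.1, -0.9]
finger_gap: 16.5
grasp_force: 59.5
```

Request:
servo_tool --plan '[{"x": 0, "y": 0, "z": 0.1, "wx": 0, "wy": 0, "wz": 0, "grip": 255}, {"x": 0, "y": 0, "z": 0.1, "wx": 0, "wy": 0, "wz": 0, "grip": 255}, {"x": 0, "y": 0, "z": 0.05, "wx": 0, "wy": 0, "wz": 0, "grip": 255}, {"x": 0, "y": 0, "z": 0, "wx": 0, "wy": 0, "wz": 0, "grip": 255}, {"x": 0, "y": 0, "z": 0, "wx": 0, "wy": 0, "wz": 0, "grip": 255}]'

```text
t: 9.87
ee_pos: [460.3, 235.0, 7.8]
ee_rot: [-0.436, -3.111, -0.0]
contact_force: [0.4, 0.3, -1.1]
finger_gap: 16.7
grasp_force: 59.5
```

Request:
servo_tool --plan '[{"x": 0, "y": 0, "z": 0.03, "wx": 0, "wy": 0, "wz": 0, "grip": 255}, {"x": 0, "y": 0, "z": 0, "wx": 0, "wy": 0, "wz": 0, "grip": 180}, {"x": 0, "y": 0, "z": 0, "wx": 0, "wy": 0, "wz": 0, "grip": 120}, {"x": 0, "y": 0, "z": 0, "wx": 0, "wy": 0, "wz": 0, "grip": 60}, {"x": 0, "y": 0, "z": 0, "wx": 0, "wy": 0, "wz": 0, "grip": 0}, {"x": 0, "y": 0, "z": 0, "wx": 0, "wy": 0, "wz": 0, "grip": 0}, {"x": 0, "y": 0, "z": 0, "wx": 0, "wy": 0, "wz": 0, "grip": 0}, {"x": 0, "y": 0, "z": 0, "wx": 0, "wy": 0, "wz": 0, "grip": 0}]'

```text
t: 10.53
ee_pos: [460.3, 235.0, 6.9]
ee_rot: [0.436, 3.111, 0.0]
contact_force: [-0.4, 0.0, -0.1]
finger_gap: 85.6
grasp_force: 0.0
```

Request:
servo_tool --plan '[{"x": 0, "y": 0, "z": -0.4, "wx": 0, "wy": 0, "wz": 0, "grip": 0}, {"x": 0, "y": 0, "z": -0.8, "wx": 0, "wy": 0, "wz": 0, "grip": 0}, {"x": 0, "y": 0, "z": -0.9, "wx": 0, "wy": 0, "wz": 0, "grip": 0}, {"x": 0, "y": 0, "z": -0.9, "wx": 0, "wy": 0, "wz": 0, "grip": 0}, {"x": 0, "y": 0, "z": -0.9, "wx": 0, "wy": 0, "wz": 0, "grip": 0}, {"x": 0, "y": 0.9, "z": -0.7, "wx": 0, "wy": 0, "wz": 0, "grip": 0}, {"x": 0.5, "y": 0.9, "z": 0, "wx": 0, "wy": 0, "wz": 0, "grip": 0}, {"x": 0.5, "y": 0.9, "z": 0, "wx": 0, "wy": 0, "wz": 0, "grip": 0}]'

```text
t: 11.2
ee_pos: [454.9, 322.1, 146.9]
ee_rot: [0.439, 3.107, 0.004]
contact_force: [-0.2, 0.1, 0.2]
finger_gap: 85.2
grasp_force: 0.0
```

Request:
servo_tool --plan '[{"x": 0.5, "y": 0.9, "z": 0, "wx": 0, "wy": 0, "wz": 0, "grip": 0}, {"x": 0.5, "y": 0.9, "z": 0, "wx": 0, "wy": 0, "wz": 0, "grip": 0}, {"x": 0.5, "y": 0.9, "z": 0, "wx": 0, "wy": 0, "wz": 0, "grip": 0}, {"x": 0, "y": 0, "z": 0, "wx": 0, "wy": 0, "wz": 0, "grip": 0}, {"x": 0, "y": 0, "z": 0, "wx": 0, "wy": 0, "wz": 0, "grip": 0}]'

```text
t: 11.62
ee_pos: [431.8, 412.4, 144.5]
ee_rot: [-0.431, -3.112, 0.001]
contact_force: [0.5, 0.4, 0.9]
finger_gap: 85.5
grasp_force: 0.0
```

```bash
python3 -c "
from h import *
a=[]
for n in('top','scene'):
    im=cams.read_camera(n)[:,:,::-1].copy();x,y=(255,195) if n=='top' else (360,185)
    cv2.imwrite(f'pics/{n}5.png',im); a.append(cv2.resize(im[y-60:y+60,x-40:x+40],(400,600),interpolation=cv2.INTER_CUBIC))
cv2.imwrite('pics/z7.png',np.hstack(a))"
```

```text
(no output)
```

View pics/z7.png

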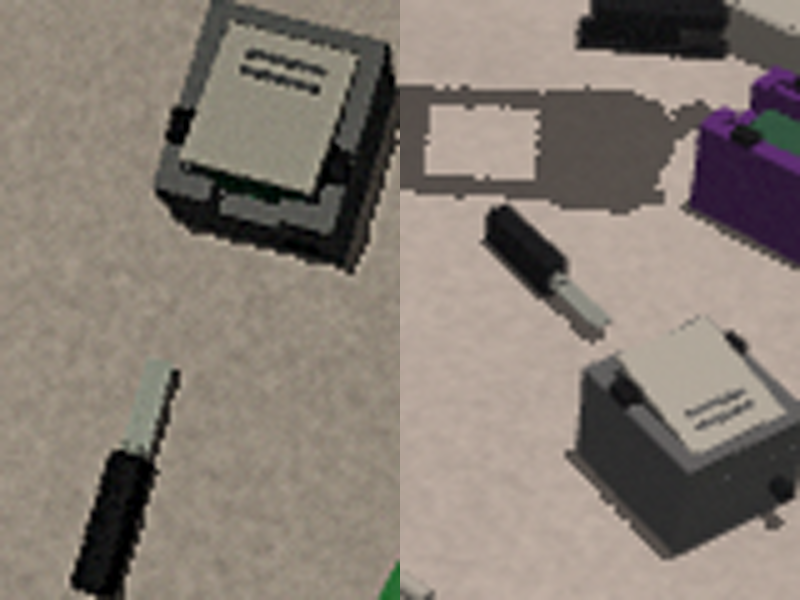

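The cover is tilted with its front up on the clips (top (255,172), scene (378,186)). The tool lies flat on the bench (top (240,225)), clear of everything, and the arm is away.

```bash
python3 -c "
from rig import manip
print(manip.sign_off())"
```

```text
the job is handed in; nothing more can be done
None
```

The cover was prised up with the blade and now lies on its box with its front end up on the clips. The pry tool is on the bench, the arm is clear of everything, and the job is handed in at about 12 s.

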